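Hang the rinsed parts basket at the reader and book it in

ROBOT

A 7-joint arm with a two-finger parallel gripper is mounted at the origin on the work surface. World frame = base frame: x ahead of the robot, y to its left, z up, the work surface at z = 0. Lengths are in m, angles in rad, forces in N, time in s.
With the tool pointing down it reaches from about 0.425 to 0.875 m from the base axis. Payload 4.7 kg.
Tool frame: the origin (TCP) lies between the finger pads, 19 mm behind the fingertips; this is the grasp point; x points along the fingers, z is the direction in which the jaws open and shut, and the axes are right-handed (so a half turn about x gives the same grasp; the last joint's range is limited). The gripper opens to 87 mm and grips with 3 to 60 N. Pads are 19 mm wide; open, the fingers measure 117 mm over their backs; the gripper's body (75 mm by 190 mm) begins 51 mm behind the grasp point.
Start: joints at [-1.304, 0.321, -0.07, 1.45, 0.023, 1.371, -0.057], TCP at [0.163, 0.629, 0.241] pointing down, gripper open.
Joint ranges: [-2.86, 2.86], [-0.3, 2.09], [-1.38, 1.24], [0.06, 2.45], [-1.56, 4.7], [0.09, 2.05], [-2.69, 2.69]. Speed limits (rad/s): [2.57, 2.57, 3.14, 3.14, 3.14, 3.14, 3.14].

INTERFACE

Orientations are given as a rotation vector (axis times angle).
In Python, from bench import ctrl, vision, close_job gives the robot as it stands. The module is installed in compiled form; this text tells all that it offers.
- The arm moves only by the tool servo_tool, never from a script. Its argument "commands" is a list that holds one entry, the list of rows, each a list of 7 numbers: the turn, a rotation vector about the tool's x, y, z in degrees, then the shift along the tool's x, y, z in mm, then the finger opening in mm, from 0 to 87. In form: [[[wx, wy, wz, x, y, z, grip], ...]]. A call has 1 to 5 rows; each row is the pose to reach, as a shift and turn from the pose commanded when the call began, along the tool's axes at that moment; what a row does not reach only later rows make up. A row lasts 1/8 s, in which the tool goes at most 62.5 mm and 10.7 degrees, less where a joint would pass 70% of its speed; a pose out of reach is approached as far as the arm can. A call with a gripper value outside its range is refused whole. The fingers move at their own pace and stop on an object; "newtons" is the grip in N (left out, the last holds). Time passes only in rows, so rows that repeat a pose let the fingers close. It gives the time, the measured TCP pose, the force and the opening at its end, in the units of the state.
- ctrl.get_state(): the state, without advancing time (a new reading comes with each control period).
- vision.get_image(name): name is "scene" or "top" or "wrist"; returns the picture (480x640x3 uint8, red, green, blue); there is no depth.
- vision.camera_info(name): a dict with "fov_y" (degrees; the focal length in pixels is half the picture's height over the tangent of half this angle, whatever the lens; pixels are square), "cx", "cy" (the principal point, pixels), "pose" (4x4, takes a point from camera to world coordinates). Camera axes: x right, y down, z forward; pixel columns grow to the right and rows downward; lengths in m; the calibration is good to about 2 mm. A picture is of the moment at which its call begins: read the wrist's pose just before it. camera_info takes no time and is no camera call; for the wrist camera it gives the pose at the moment of the call.
- close_job(): hands the job in, once; it reports no verdict.
The state is a dict: "time": time; "joint_positions": joint angles; "qd": joint speeds; "joint_torque": joint torques, N m; "position": TCP position; "tool_rot": TCP orientation; "ft_force": force on the tool from outside, world axes, zero at the start; "torque": the same for the moment, N m; "grip_width": opening from 0.0 (shut) to 1.0 (fully open).
Only numpy, scipy, OpenCV 4.12 (cv2) and the standard library are available. Lean on these libraries where they do the work, as an engineer would, in place of code of your own. Each camera call takes 0.05 s, during which the arm holds its last target. There are 200 camera calls.

TASK

Hang the little metal basket of rinsed brass bushings by its bail on the drip stand, settled in the bend of the hook, with the orange tag facing the reader on the post; keep the basket upright so that both bushings stay in it. Once it hangs still and you have let go, press the green booking button fully down. Do not disturb the other things on the bench.

Things in the scene. Friction and masses are not known exactly. Their poses are not given: they have to be found in the camera images.
- basket: Loose round metal basket with a blue coating, 68 mm outer diameter, 50 high, wall 3, floor 4, about 0.2 kg. Origin: centre of its underside, z up. Orange tag on its +x side. A rigid bail of 6 mm wire stands in its y-z plane: legs at y = +-34 up to z = 105, then sloping to a peak at z = 125. On the peak a black square grip knob, 20 x 20, faces along basket x and y, z = 127 to 179.
- bail_peak (a point): Wire centre line at the peak of the bail, 125 mm above the basket's underside; axes as the basket.
- knob (a point): Point on the grip knob's axis, 166 mm above the basket's underside (13 mm below the knob's top, 38 mm above the peak wire axis); a good height for the TCP when gripping from above. Axes as the basket.
- tag (a point): Centre of the outer face of the orange tag (28 wide, 30 high, with black squares), 38 mm from the basket's axis, 30 mm above its underside. Its x axis points outward from the tag.
- stand: Fixed drip stand. Origin: on the table at the foot of its post (20 mm diameter, 215 high), z up. The red hook arm points from the post along -x. Base plate 10 thick, x = -175 to +40, 130 wide. On the post under the arm a black reader block with a red window, 52 wide, z = 68 to 114, front at x = -35 mm.
- hook_seat (a point): Middle of the hook's bend, centre line of the 8 mm bar, at x = -105, z = 180 mm of the stand; axes as the stand. Level from x = -95 to -112; towards the post the bar rises evenly to z = 205 at the post, outward it turns up to a tip at x = -128 (top at z = 204). A hung bail's peak (wire axis) rests about 8 mm above this point.
- reader_window (a point): Centre of the red window on the reader's front, x = -35, z = 91 mm of the stand; it looks along the stand's -x. Axes as the stand. The tag faces it when the basket's x axis points along the stand's x axis.
- bushing0: Loose brass ring, outer diameter 20, hole 10, height 14 mm, 20 g, standing in the basket. Origin: centre of its underside.
- bushing1: The second, equal bushing in the basket.
- book_top (a point): Centre of the top of the green booking button (diameter 32 mm), in a low black housing fixed on the table; it is pressed straight down.
- book (a joint): How far the booking button is pressed, m: 0 up, 0.006 fully down. A spring returns it; fully down takes 5 N.
- oil: Bystander: small amber oil bottle, diameter 36, height 85 mm. Origin: centre of its underside.
- screwdriver: Bystander: screwdriver, 160 mm long, lying flat along its x axis.
- micrometer: Bystander: micrometer with a dark C frame, about 115 x 40 mm, lying flat; its x axis runs along the spindle.
Things that resemble listed ones, but are neither listed nor needed, are in the scene too. Of the things shaped like the part that bears book_top, the black one is meant.

How it is judged:
By the outcome, as a careful person would: the job done as asked, in the order asked, and still so for the second after the job is handed in, with the robot touching nothing.
It also fails if it takes over 54 s, if anything falls off the work surface, if the arm or the gripper's body presses on something with over 40 N, if the wrist force passes 120 N, or if a joint passes its speed limit or range.

## Working session

There is one attempt and no reset: what is moved stays moved. The work goes in short steps, Python scripts to look and compute and a tool call to move; the robot and the scene stay as the last step left them, time stands still between calls to the robot, and variables do not carry over. Pictures are saved under pics/ and viewed, about 8 in all and at most 12, crops included, and the job is handed in when it is done.

Besides the shell and the picture viewer there is one more tool, called after "Call:" as name([rows], argument=value, ...), one row to a line, values as JSON. servo_tool: Moves the arm, as the interface text tells. Its arguments: {"type":"object","properties":{"commands":{"type":"array"},"newtons":{"type":"number"}},"required":["commands"]}

```bash
mkdir -p pics
python3 - <<'E'
from bench import ctrl, vision
import cv2,numpy as np
np.set_printoptions(precision=4,suppress=True)
for n in("scene","top"):
    im=vision.get_image(n); i=vision.camera_info(n); cv2.imwrite(f"pics/{n}0.png",im[:,:,::-1]); print(n,i)
s=ctrl.get_state(); print(s)
E
```

```text
scene {'fov_y': 52.89766610371724, 'cx': 317.3388917768545, 'cy': 247.66330197768764, 'pose': array([[-0.0879,  0.8516, -0.5168,  1.0269],
       [ 0.9961,  0.0721, -0.0507,  0.0491],
       [-0.0059, -0.5192, -0.8546,  0.8996],
       [ 0.    ,  0.    ,  0.    ,  1.    ]])}
top {'fov_y': 56.12045529936307, 'cx': 314.8446790267663, 'cy': 242.63001628672703, 'pose': array([[ 0.2007, -0.955 ,  0.2183,  0.41  ],
       [-0.9796, -0.1964,  0.0413, -0.0139],
       [ 0.0035, -0.2222, -0.975 ,  0.8686],
       [ 0.    ,  0.    ,  0.    ,  1.    ]])}
{'time': 0.1, 'joint_positions': array([-1.3039,  0.3217, -0.0701,  1.4515,  0.0226,  1.3708, -0.0569]), 'qd': array([ 0.0001, -0.0029, -0.0013, -0.0017, -0.    , -0.0015, -0.0001]), 'joint_torque': array([ -0.0001, -49.2569,  -0.4058, -31.3402,  -0.0642,   0.0395,
         0.0001]), 'position': array([0.1625, 0.6289, 0.2403]), 'tool_rot': array([-1.0221,  1.3195,  1.0203]), 'ft_force': array([-0.045 ,  0.1901,  0.264 ]), 'torque': array([ 0.0336, -0.0084, -0.0488]), 'grip_width': 1.005928263694904}
```

View pics/scene0.png

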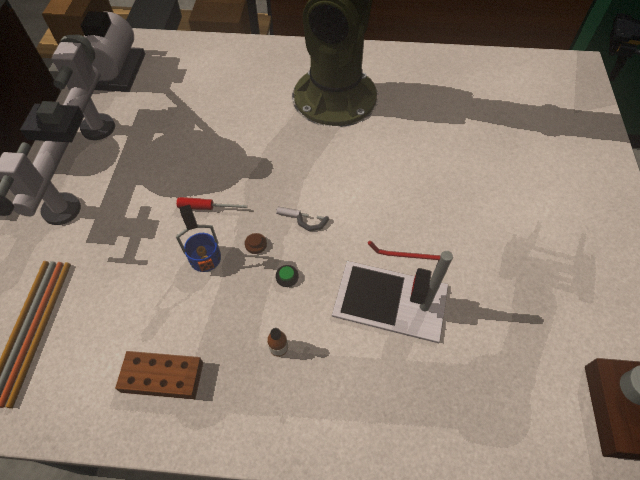

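View pics/top0.png

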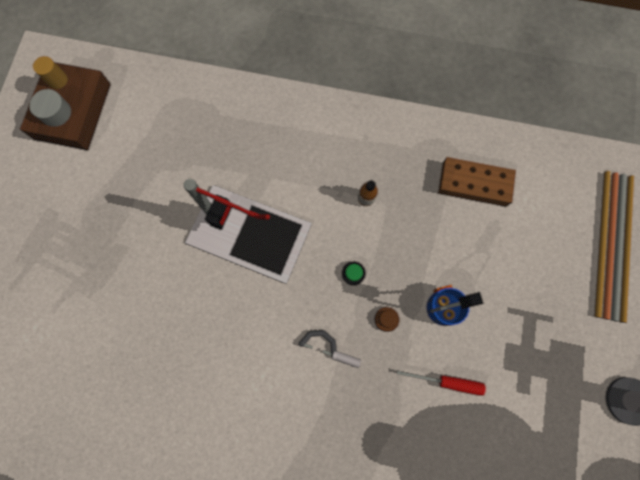

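Scene view: blue basket at (202,250), tag toward the camera at (205,264), knob at (188,217); black-housed green button (287,275), and a brown lookalike (255,243); stand post foot about (428,308), hook tip (370,243). Next I project known points to check the frames and view enlarged crops.

```bash
cat > h.py <<'E'
import numpy as np, cv2
from bench import ctrl, vision
from scipy.spatial.transform import Rotation as R
from scipy.optimize import least_squares
np.set_printoptions(precision=4,suppress=True)
def cam(n):
    i=vision.camera_info(n); f=240/np.tan(np.radians(i["fov_y"]/2)); return f,i["cx"],i["cy"],np.array(i["pose"])
def proj(c,p):
    f,cx,cy,T=c; q=(np.atleast_2d(p)-T[:3,3])@T[:3,:3]
    return np.c_[cx+f*q[:,0]/q[:,2],cy+f*q[:,1]/q[:,2]]
def ray(c,uv):
    f,cx,cy,T=c; d=T[:3,:3]@np.array([(uv[0]-cx)/f,(uv[1]-cy)/f,1]); return T[:3,3],d
def atz(c,uv,z):
    o,d=ray(c,uv); return o+d*(z-o[2])/d[2]
E
python3 - <<'E'
from h import *
S,T=cam("scene"),cam("top")
s=ctrl.get_state(); print(R.from_rotvec(s["tool_rot"]).as_matrix())
for p in([0,0,0],[.1625,.6289,.24],[.1625,-.6289,.24]): print(p,proj(S,p),proj(T,p))
for n,a,b in(("green top",(287,273),(354,272)),("post foot",(428,308),(205,222)),("oil base",(277,353),(367,200)),("basket",(202,264),(448,310))):
    print(n,atz(S,a,.02 if n[0]=="g" else 0),atz(T,b,.02 if n[0]=="g" else 0))
w=vision.get_image("wrist"); cv2.imwrite("pics/w0.png",w[:,:,::-1])
a=cv2.imread("pics/scene0.png");b=cv2.imread("pics/top0.png")
c=lambda m,x,y,w,h:cv2.resize(m[y:y+h,x:x+w],(400,300),interpolation=cv2.INTER_CUBIC)
cv2.imwrite("pics/crops.png",np.vstack([np.hstack([c(a,160,190,160,120),c(a,320,220,160,120)]),np.hstack([c(b,336,220,160,120),c(b,170,160,160,120)])]))
E
```

```text
[[-0.0003 -0.9682  0.2501]
 [-0.0016  0.2501  0.9682]
 [-1.     -0.0001 -0.0016]]
[0, 0, 0] [[334.6348  95.3892]] [[256.1104 588.2581]]
[0.1625, 0.6289, 0.24] [[640.6538  74.6323]] [[-209.375   434.7425]]
[0.1625, -0.6289, 0.24] [[42.3559 43.3288]] [[779.6511 661.9818]]
green top [ 0.5614 -0.0602  0.02  ] [ 0.5588 -0.0625  0.02  ]
post foot [0.6064 0.2316 0.    ] [0.6017 0.2463 0.    ]
oil base [ 0.7261 -0.0608  0.    ] [ 0.7124 -0.0627  0.    ]
basket [ 0.5445 -0.2467  0.    ] [ 0.5262 -0.2535  0.    ]
```

View pics/crops.png

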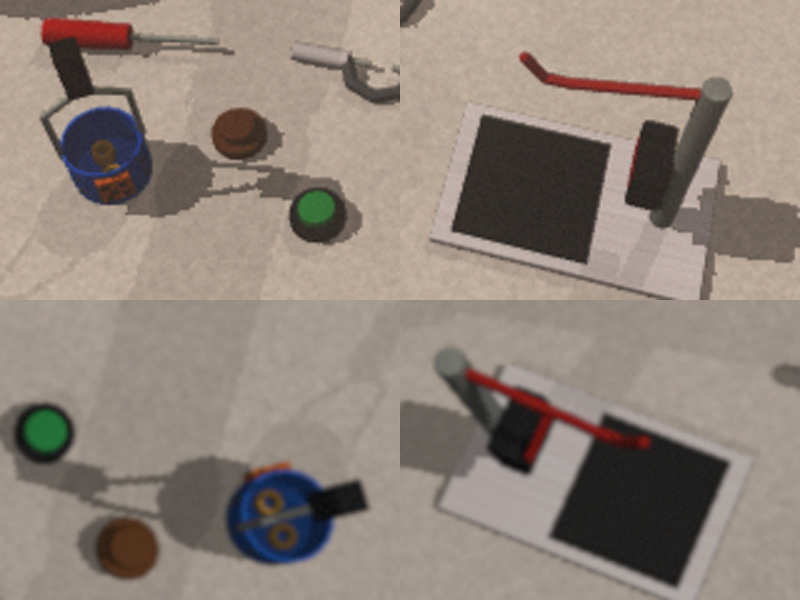

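View pics/w0.png

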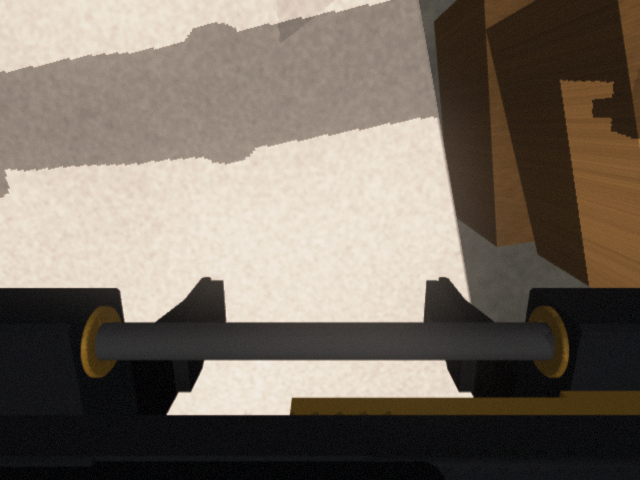

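```bash
cat > fit.py <<'E'
from h import *
S,T=cam("scene"),cam("top")
def fit(obs,x0):
    def r(v):
        Rz=R.from_euler("z",v[2]).as_matrix(); t=np.array([v[0],v[1],0])
        return np.concatenate([(proj(c,Rz@np.array(p)+t)[0]-uv) for c,p,uv in obs])
    s=least_squares(r,x0,loss="soft_l1"); print(s.x,np.degrees(s.x[2])); print(r(s.x).reshape(-1,2)); return s.x
b=fit([(S,(.038,0,.03),(206,264.4)),(S,(0,0,.179),(185,206)),(S,(0,0,.127),(191.6,228.4)),(S,(0,.034,.105),(212.4,226)),(S,(0,-.034,.105),(177.2,238)),(S,(0,0,.05),(202.6,244)),
 (T,(.038,0,.04),(443.2,287.5)),(T,(0,0,.179),(480,297.5)),(T,(0,0,.05),(448,306.4)),(T,(0,.034,.105),(430,310.8))],[.53,-.25,0])
s=fit([(S,(-.175,.065,.01),(348,261.6)),(S,(-.175,-.065,.01),(332.4,315.2)),(S,(.04,.065,.01),(447.6,283.2)),(S,(.04,-.065,.01),(440,339)),(S,(0,0,.215),(446.4,256)),(S,(-.128,0,.204),(369.6,243.2)),(S,(-.112,0,.18),(378.8,251.6)),
 (T,(.04,-.065,.01),(212.8,186.4)),(T,(.04,.065,.01),(186,243.2)),(T,(-.175,-.065,.01),(310.4,222)),(T,(-.175,.065,.01),(286,280)),(T,(0,0,.215),(190,184.8)),(T,(-.128,0,.204),(268,216.8))],[.6,.24,1.57])
c=np.cos(s[2]);d=np.sin(s[2]); print("seat",s[0]-.105*c,s[1]-.105*d)
# button: height unknown
f=lambda v: np.concatenate([proj(S,v)[0]-(286.8,273),proj(T,v)[0]-(353.8,272.6)])
r=least_squares(f,[.56,-.06,.02]); print("btn",r.x,r.fun)
E
python3 fit.py
```

```text
[ 0.5268 -0.2429  0.4327] 24.79259532352703
[[ 0.6366  0.2338]
 [ 0.6554  2.1633]
 [ 0.4833 -4.4028]
 [-0.9216 -0.6367]
 [ 0.3593 -2.8007]
 [-2.0485  0.8569]
 [-0.5069 -0.7763]
 [-4.6184  1.8248]
 [ 2.3338  0.0172]
 [10.7088 -2.4894]]
[0.608  0.2214 1.406 ] 80.55607620557971
[[-2.1433 -1.2756]
 [-0.9658  0.1517]
 [-0.0015 -0.5328]
 [-0.1418  1.9755]
 [ 0.2529 -1.5408]
 [-0.0773 -1.4873]
 [-1.4182 -0.6386]
 [-1.1157 -2.2274]
 [-1.3671 -0.2835]
 [ 0.8787 -0.7996]
 [ 0.8408  2.228 ]
 [-1.0665 -0.954 ]
 [-1.0834 -2.0584]]
seat 0.5907818731634548 0.11783137782105185
btn [ 0.5585 -0.062   0.0144] [-0.3626 -0.0095 -0.3322 -0.0286]
```

```bash
cat > go.py <<'E'
from h import *
import sys
def delta(pos,ang,s=None):
    s=s or ctrl.get_state(); A=R.from_rotvec(s["tool_rot"]).as_matrix(); a=np.radians(ang)
    z=np.array([np.cos(a),np.sin(a),0]); x=np.array([0,0,-1.]); B=np.c_[x,np.cross(z,x),z]
    return np.degrees(R.from_matrix(A.T@B).as_rotvec()), 1000*A.T@(np.array(pos)-s["position"])
if __name__=="__main__":
    v=list(map(float,sys.argv[1:])); s=ctrl.get_state()
    print("t",s["time"],"pos",s["position"],"F",s["ft_force"],"g",s["grip_width"]*87)
    for i in range(0,len(v),4): w,d=delta(v[i:i+3],v[i+3],s); print(v[i:i+4],w.round(1),d.round(1))
E
python3 go.py .46 .38 .32 25 .56 .05 .32 -25
```

```text
t 0.15 pos [0.1625 0.629  0.2404] F [-0.48    0.2016 -0.6563] g 87.12323029097735
[0.46, 0.38, 0.32, 25.0] [50.5 -0.1  0. ] [ -79.3 -350.3 -166.8]
[0.56, 0.05, 0.32, -25.0] [100.5  -0.1   0.1] [ -78.9 -529.6 -461.3]
```

Call:
servo_tool([
  [[50,0,0,-80,-350,-167,87],[50,0,0,-80,-350,-167,87],[50,0,0,-80,-350,-167,87],[50,0,0,-80,-350,-167,87],[50,0,0,-80,-350,-167,87]],
])

```text
time: 0.78
position: [0.3983, 0.4311, 0.3047]
tool_rot: [-0.346, 1.543, 0.346]
ft_force: [0.2, 1.2, 0.3]
grip_width: 0.996
```

```bash
python3 go.py .56 .1 .32 -20 .527 -.243 .32 -67
```

```text
t 0.775 pos [0.3983 0.4311 0.3047] F [0.248  1.2064 0.3496] g 86.66238327603938
[0.56, 0.1, 0.32, -20.0] [45.3 -0.  -0. ] [ -15.4 -368.4    5. ]
[0.527, -0.243, 0.32, -67.0] [92.3 -0.  -0. ] [ -15.4 -664.5 -171.3]
```

Call:
servo_tool([
  [[45,0,0,-10,-350,15,87],[45,0,0,-10,-350,15,87],[45,0,0,-10,-350,15,87],[45,0,0,-10,-350,15,87],[45,0,0,-10,-350,15,87]],
])

```text
time: 1.4
position: [0.5441, 0.155, 0.3133]
tool_rot: [0.269, 1.554, -0.268]
ft_force: [0.6, 1.0, -0.1]
grip_width: 1.002
```

```bash
python3 go.py .527 -.243 .32 -67
```

```text
t 1.4 pos [0.5441 0.155  0.3133] F [ 0.5834  1.028  -0.1247] g 87.13134732762582
[0.527, -0.243, 0.32, -67.0] [47.4 -0.  -0. ] [  -6.9 -380.6  117.4]
```

Call:
servo_tool([
  [[47,0,0,-7,-380,117,87],[47,0,0,-7,-380,117,87],[47,0,0,-7,-380,117,87],[47,0,0,-7,-380,117,87],[47,0,0,-7,-380,117,87]],
])

```text
time: 2.02
position: [0.5302, -0.1572, 0.3188]
tool_rot: [0.905, 1.375, -0.903]
ft_force: [1.4, 0.7, -0.8]
grip_width: 0.999
```

```bash
python3 go.py .527 -.243 .32 -67
python3 - <<'E'
from h import *
w=cam("wrist"); s=ctrl.get_state()
print(w, proj(w,s["position"]))
E
```

```text
t 2.025 pos [ 0.5302 -0.1572  0.3188] F [ 1.3833  0.7221 -0.7729] g 86.89318703779958
[0.527, -0.243, 0.32, -67.0] [ 0.4 -0.  -0. ] [ -1.2 -36.9  77.5]
(np.float64(405.3720420896527), 324.3874837165294, 237.27099474612766, array([[ 0.3965, -0.8836, -0.249 ,  0.5971],
       [-0.918 , -0.3817, -0.1073, -0.1274],
       [-0.0002,  0.2711, -0.9625,  0.4636],
       [ 0.    ,  0.    ,  0.    ,  1.    ]])) [[326.5157 316.8928]]
```

Call:
servo_tool([
  [[0,0,0,0,-25,60,87],[0,0,0,0,-25,60,87],[0,0,0,0,-25,60,87],[0,0,0,0,-25,60,87]],
])

```text
time: 2.52
position: [0.5323, -0.2182, 0.3185]
tool_rot: [0.9, 1.378, -0.899]
ft_force: [0.2, 0.8, -0.0]
grip_width: 0.999
```

```bash
python3 go.py .527 -.243 .32 -67
python3 - <<'E'
from h import *
w=cam("wrist"); im=vision.get_image("wrist"); np.save("w1.npy",np.array([*w[:3],*w[3].ravel()]))
cv2.imwrite("pics/w1.png",im[:,:,::-1])
print(proj(w,ctrl.get_state()["position"]))
for y in(20,25):
  Rz=R.from_euler("z",y,degrees=True).as_matrix(); print(proj(w,(Rz@np.array([[0,0,.179],[0,0,.125],[0,.034,.105],[0,-.034,.105],[.038,0,.03]]).T).T+[.527,-.243,0]))
E
```

```text
t 2.525 pos [ 0.5323 -0.2182  0.3185] F [ 0.2467  0.8281 -0.0339] g 86.87326943496703
[0.527, -0.243, 0.32, -67.0] [ 0.7 -0.1 -0. ] [ -1.5 -14.8  20.6]
[[326.5886 317.1126]]
[[353.7688 247.695 ]
 [349.4583 229.1237]
 [310.846  221.2113]
 [385.3797 225.9295]
 [347.1346 171.9985]]
[[353.7688 247.695 ]
 [349.4583 229.1237]
 [310.8067 224.382 ]
 [385.582  222.7649]
 [344.015  171.9318]]
```

View pics/w1.png

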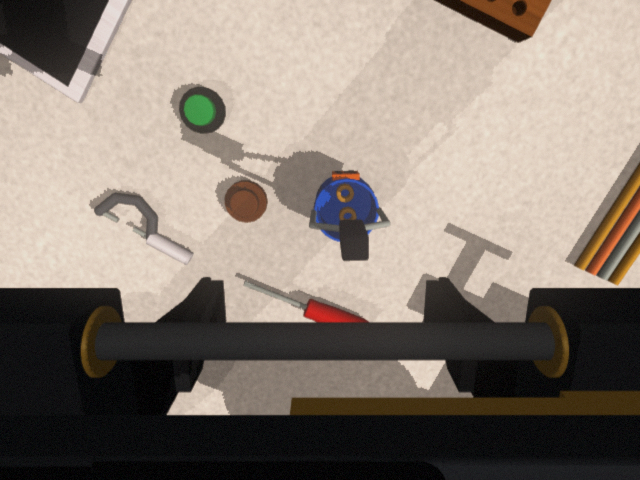

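Run:
```python
import cv2
a=cv2.imread("pics/w1.png")[155:275,280:440]; cv2.imwrite("pics/w1c.png",cv2.resize(a,(800,600),interpolation=cv2.INTER_CUBIC))
```

```text
(no output)
```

View pics/w1c.png

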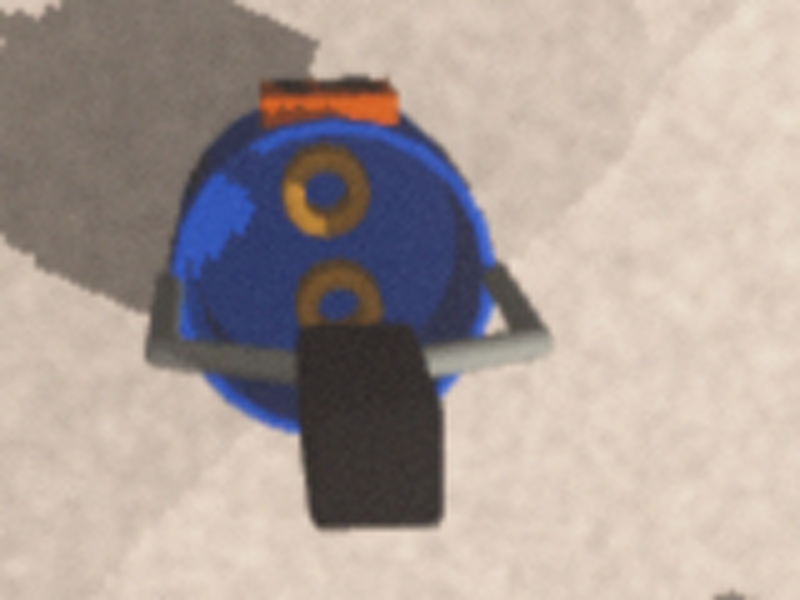

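```bash
python3 - <<'E'
from h import *
d=np.load("w1.npy"); c=(*d[:3],d[3:].reshape(4,4))
P=lambda x,y:np.array([280+x/5,155+y/5])
obs=[((-.01,.01,.179),P(314,527)),((-.01,-.01,.179),P(442,526)),((0,.034,.105),P(155,350)),((0,-.034,.105),P(545,340)),((.01,-.01,.179),P(438,400)),((.038,.014,.045),P(262,100)),((.038,-.014,.045),P(399,97)),((.034,0,.05),P(334,122))]
def r(v):
    Rz=R.from_euler("z",v[2]).as_matrix()
    return np.concatenate([proj(c,Rz@np.array(p)+[v[0],v[1],0])[0]-u for p,u in obs])
s=least_squares(r,[.527,-.243,.4],loss="soft_l1"); print(s.x,np.degrees(s.x[2])); print(r(s.x).reshape(-1,2))
f=lambda v:proj(c,v)
print("btn",[atz(c,(203,109),z) for z in(.015,.025)])
E
python3 go.py .527 -.243 .25 -67
```

```text
[ 0.5271 -0.2443  0.4351] 24.927421921269673
[[-0.8402  1.0403]
 [ 0.5632  0.7064]
 [ 1.1775 -0.1797]
 [-2.0696  0.2963]
 [ 1.6009 -0.1169]
 [-0.0973 -0.632 ]
 [-0.225  -0.6105]
 [-0.5907 -0.7748]]
btn [array([ 0.5604, -0.0648,  0.015 ]), array([ 0.5612, -0.0675,  0.025 ])]
t 2.575 pos [ 0.5323 -0.2182  0.3186] F [ 0.9021 -0.0208 -0.525 ] g 86.86902664535428
[0.527, -0.243, 0.25, -67.0] [ 0.7 -0.1 -0. ] [ 68.6 -14.8  20.6]
```

```bash
python3 go.py .527 -.2442 .25 -65.1 .527 -.2442 .166 -65.1
```

```text
t 2.575 pos [ 0.5323 -0.2182  0.3186] F [ 0.9021 -0.0208 -0.525 ] g 86.86902664535428
[0.527, -0.2442, 0.25, -65.1] [-1.2 -0.1 -0. ] [ 68.6 -15.3  21.7]
[0.527, -0.2442, 0.166, -65.1] [-1.2 -0.1 -0. ] [152.6 -15.3  21.8]
```

Call:
servo_tool([
  [[-1.2,-0.1,0,40,-15.3,21.7,87],[-1.2,-0.1,0,69,-15.3,21.7,87],[-1.2,-0.1,0,69,-15.3,21.7,87],[-1.2,-0.1,0,69,-15.3,21.7,87]],
])

```text
time: 3.08
position: [0.5274, -0.2455, 0.251]
tool_rot: [0.884, 1.381, -0.884]
ft_force: [0.5, -0.4, 0.7]
grip_width: 1.0
```

```bash
python3 go.py .527 -.2442 .166 -65.1
```

```text
t 3.075 pos [ 0.5274 -0.2455  0.251 ] F [ 0.4793 -0.399   0.7212] g 86.97668828836241
[0.527, -0.2442, 0.166, -65.1] [-0.1  0.1 -0.1] [85.   0.1 -1.5]
```

Call:
servo_tool([
  [[0,0,0,40,0,-1.3,87],[0,0,0,85,0,-1.3,87],[0,0,0,85,0,-1.3,87],[0,0,0,85,0,-1.3,60]],
])

```text
time: 3.58
position: [0.5274, -0.2458, 0.1673]
tool_rot: [0.885, 1.378, -0.885]
ft_force: [0.8, -0.3, 0.5]
grip_width: 0.946
```

Call:
servo_tool([
  [[0,0,0,0,0,0,30],[0,0,0,0,0,0,10],[0,0,0,0,0,0,10],[0,0,0,0,0,0,10],[0,0,0,0,0,0,10]],
], newtons=30)

```text
time: 4.2
position: [0.5258, -0.2454, 0.1648]
tool_rot: [0.885, 1.381, -0.886]
ft_force: [-0.3, -0.4, 0.3]
grip_width: 0.398
```

Call:
servo_tool([
  [[0,0,0,0,0,0,10],[0,0,0,0,0,0,10],[0,0,0,0,0,0,10],[0,0,0,0,0,0,10],[0,0,0,0,0,0,10]],
])

```text
time: 4.82
position: [0.5258, -0.2454, 0.1648]
tool_rot: [0.885, 1.381, -0.886]
ft_force: [-0.3, -0.3, -0.9]
grip_width: 0.223
```

Call:
servo_tool([
  [[0,0,0,-8,0,0,10],[0,0,0,-30,0,0,10],[0,0,0,-60,0,0,10],[0,0,0,-88,0,0,10],[0,0,0,-100,0,0,10]],
])

```text
time: 5.45
position: [0.5262, -0.2456, 0.2665]
tool_rot: [0.885, 1.379, -0.885]
ft_force: [-0.5, 0.4, -2.6]
grip_width: 0.229
```

```bash
python3 go.py .546 -.118 .265 -37 .573 .009 .265 -9.4
```

```text
t 5.45 pos [ 0.5262 -0.2456  0.2665] F [-0.5475  0.3607 -2.5513] g 19.883915400008743
[0.546, -0.118, 0.265, -37.0] [-28.3   0.2  -0.1] [   1.3   71.3 -107.6]
[0.573, 0.009, 0.265, -9.4] [-55.9   0.2  -0. ] [   1.2  148.9 -211.7]
```

Call:
servo_tool([
  [[-3,0,0,1,8,-12,10],[-9,0,0,1,24,-36,10],[-15,0,0,1,39,-58,10],[-21,0,0,1,54,-82,10],[-27,0,0,1,69,-104,10]],
])

```text
time: 6.08
position: [0.5442, -0.1191, 0.2618]
tool_rot: [0.517, 1.51, -0.519]
ft_force: [0.9, 0.1, -2.0]
grip_width: 0.227
```

```bash
python3 go.py .573 .009 .265 -9.4
```

```text
t 6.075 pos [ 0.5442 -0.1191  0.2618] F [ 0.8836  0.0981 -1.9825] g 19.78483660490103
[0.573, 0.009, 0.265, -9.4] [-28.5  -0.1   0.1] [ -3.3 118.8 -56. ]
```

Call:
servo_tool([
  [[-6,0,0,0,24,-12,10],[-12,0,0,0,50,-24,10],[-18,0,0,0,76,-36,10],[-24,0,0,0,100,-47,10],[-27.5,0,0,0,113,-53,10]],
])

```text
time: 6.7
position: [0.5724, 0.0033, 0.2613]
tool_rot: [0.141, 1.569, -0.142]
ft_force: [-0.3, 0.1, -2.5]
grip_width: 0.227
```

Call:
servo_tool([
  [[0,0,0,0,0,0,10],[0,0,0,0,0,0,10],[0,0,0,0,0,0,10]],
])

```text
time: 7.08
position: [0.573, -0.0014, 0.2632]
tool_rot: [0.148, 1.565, -0.151]
ft_force: [0.4, 0.0, -2.2]
grip_width: 0.228
```

```bash
python3 go.py .573 .009 .262 -9.4
python3 - <<'E'
from h import *
w=cam("wrist"); im=vision.get_image("wrist"); np.save("w2.npy",np.array([*w[:3],*w[3].ravel()]))
s=vision.get_image("scene")
cv2.imwrite("pics/w2.png",np.hstack([cv2.resize(im[:,:,::-1],(400,300)),cv2.resize(s[180:360,200:440,::-1],(400,300))]))
cv2.imwrite("pics/w2full.png",im[:,:,::-1])
E
```

```text
t 7.075 pos [ 0.573  -0.0014  0.2632] F [ 0.4115  0.0066 -2.2476] g 19.868176304341738
[0.573, 0.009, 0.262, -9.4] [-1.5  0.   0.1] [ 1.2 10.2 -2. ]
```

View pics/w2.png

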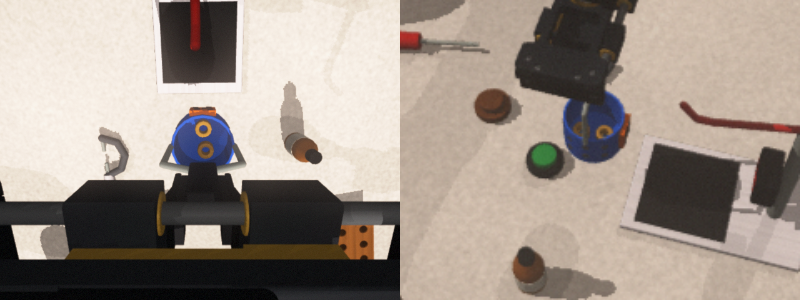

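Run:
```python
import cv2
a=cv2.imread("pics/w2full.png")[0:180,220:460]; cv2.imwrite("pics/w2c.png",cv2.resize(a,(800,600),interpolation=cv2.INTER_CUBIC))
```

```text
(no output)
```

View pics/w2c.png

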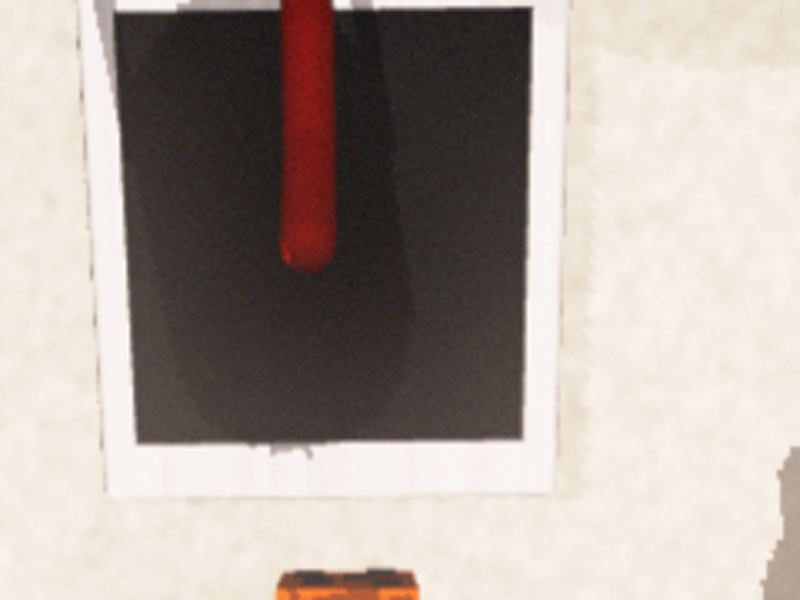

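Run:
```python
from h import *
d=np.load("w2.npy"); c=(*d[:3],d[3:].reshape(4,4))
P=lambda x,y:np.array([220+x*.3,y*.3])
def r(v,full=0):
    Rz=R.from_euler("z",v[2]).as_matrix(); q=lambda p:proj(c,Rz@np.array(p)+[v[0],v[1],0])[0]
    e=[q((-.175,.065,.01))-P(107,495),q((-.175,-.065,.01))-P(554,492),q((-.131,0,.202))-P(308,272)]
    for sy,u in((.065,P(82,10)),(-.065,P(568,10))):   # side edges: point on line
        a,b=q((-.175,sy,.01)),q((-.05,sy,.01)); n=np.array([b[1]-a[1],a[0]-b[0]])/np.linalg.norm(b-a); e.append([n@(u-a)])
    a,b=q((-.112,0,.184)),q((-.07,0,.189)); n=np.array([b[1]-a[1],a[0]-b[0]])/np.linalg.norm(b-a); e.append([n@(P(308,5)-a)])
    return np.concatenate(e)
s=least_squares(r,[.608,.2214,1.406]); v=s.x; print(v,np.degrees(v[2]),r(v))
u=np.array([np.cos(v[2]),np.sin(v[2])]); 
for x in(-.105,-.215): print(x,v[:2]+x*u)
# basket pose in hand check: tag edges at z?
```

```text
[0.6079 0.2207 1.3877] 79.50849547533625 [-0.9146  1.0667  0.2759  1.0131  0.4061 -0.9617 -1.4915  1.0738  0.1398]
-0.105 [0.5888 0.1175]
-0.215 [0.5688 0.0093]
```

```bash
python3 go.py .5895 .1163 .262 -10 .5895 .1163 .228 -10
```

```text
t 7.175 pos [ 0.5732 -0.0012  0.2635] F [ 0.1301  0.0049 -2.2716] g 19.749887286392962
[0.5895, 0.1163, 0.262, -10.0] [-0.9  0.1  0.1] [  1.3 118.4  -6.1]
[0.5895, 0.1163, 0.228, -10.0] [-0.9  0.1  0.1] [ 35.3 118.5  -6.2]
```

Call:
servo_tool([
  [[-0.9,0,0,-2,8,-4,10],[-0.9,0,0,-2,20,-6,10],[-0.9,0,0,-2,36,-6,10],[-0.9,0,0,-2,52,-6,10],[-0.9,0,0,-2,66,-6,10]],
])

```text
time: 7.8
position: [0.58, 0.0675, 0.2652]
tool_rot: [0.133, 1.566, -0.135]
ft_force: [0.1, -0.3, -2.5]
grip_width: 0.225
```

```bash
python3 go.py .5895 .1163 .264 -10
```

```text
t 7.8 pos [0.58   0.0675 0.2652] F [ 0.1075 -0.3122 -2.4684] g 19.5873604097436
[0.5895, 0.1163, 0.264, -10.0] [0.2 0.1 0.1] [ 1.1 49.7  1. ]
```

Call:
servo_tool([
  [[0,0,0,0,14,0.5,10],[0,0,0,0,28,1,10],[0,0,0,0,42,1,10],[0,0,0,0,50,1,10],[0,0,0,0,50,1,10]],
])

```text
time: 8.43
position: [0.5893, 0.1155, 0.2651]
tool_rot: [0.133, 1.566, -0.136]
ft_force: [-0.2, -0.2, -3.0]
grip_width: 0.225
```

```bash
python3 go.py .5895 .1163 .228 -10
```

```text
t 8.425 pos [0.5893 0.1155 0.2651] F [-0.166  -0.1857 -3.0364] g 19.55287846935136
[0.5895, 0.1163, 0.228, -10.0] [0.2 0.  0.1] [37.1  0.9 -0. ]
```

Forces show no contact. Check the clearances before lowering.

Run:
```python
from h import *
im=vision.get_image("wrist"); s=vision.get_image("scene")
cv2.imwrite("pics/w3.png",np.hstack([cv2.resize(im[:300,120:520,::-1],(400,300)),cv2.resize(s[200:350,290:490,::-1],(400,300),interpolation=cv2.INTER_CUBIC)]))
```

```text
(no output)
```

View pics/w3.png

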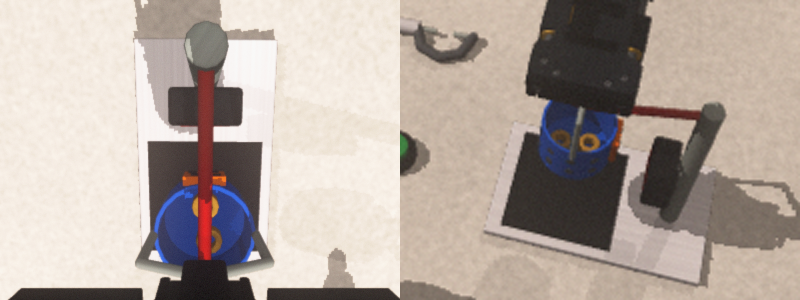

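The hook arm runs through the bail, centred under the knob, with the tag facing the reader. Lowering.

Call:
servo_tool([
  [[0,0,0,10,0.5,0,10],[0,0,0,20,0.5,0,10],[0,0,0,29,0.5,0,10],[0,0,0,33,0.5,0,10],[0,0,0,33,0.5,0,10]],
])

```text
time: 9.15
position: [0.5893, 0.1151, 0.2318]
tool_rot: [0.134, 1.566, -0.137]
ft_force: [-0.7, 0.8, -2.7]
grip_width: 0.224
```

Call:
servo_tool([
  [[0,0,0,1.5,0,0,10],[0,0,0,1.5,0,0,10],[0,0,0,3,0,0,10],[0,0,0,3,0,0,10]],
])

```text
time: 9.65
position: [0.5894, 0.1152, 0.2292]
tool_rot: [0.134, 1.566, -0.137]
ft_force: [0.0, 0.1, -2.6]
grip_width: 0.227
```

Call:
servo_tool([
  [[0,0,0,1,0,0,10],[0,0,0,1,0,0,10],[0,0,0,2,0,0,10],[0,0,0,2,0,0,10]],
])

```text
time: 10.15
position: [0.5897, 0.1151, 0.2277]
tool_rot: [0.135, 1.565, -0.136]
ft_force: [-0.3, -0.1, -1.2]
grip_width: 0.225
```

Call:
servo_tool([
  [[0,0,0,1,0,0,10],[0,0,0,1,0,0,10],[0,0,0,1,0,0,10],[0,0,0,1,0,0,10]],
])

```text
time: 10.65
position: [0.5898, 0.1152, 0.2273]
tool_rot: [0.135, 1.565, -0.136]
ft_force: [-2.8, -1.0, 5.9]
grip_width: 0.227
```

Call:
servo_tool([
  [[0,0,0,-0.6,0,0,10],[0,0,0,-0.6,0,0,10],[0,0,0,-0.6,0,0,10]],
], newtons=5)

```text
time: 11.02
position: [0.5898, 0.1152, 0.2274]
tool_rot: [0.135, 1.565, -0.136]
ft_force: [-1.6, -0.5, 5.1]
grip_width: 0.225
```

Call:
servo_tool([
  [[0,0,0,0,0,0,21],[0,0,0,0,0,0,23],[0,0,0,0,0,0,26],[0,0,0,0,0,0,30],[0,0,0,0,0,0,38]],
])

```text
time: 11.65
position: [0.5895, 0.1151, 0.2268]
tool_rot: [0.134, 1.566, -0.137]
ft_force: [-0.7, 0.7, -0.2]
grip_width: 0.386
```

Call:
servo_tool([
  [[0,0,0,0,0,0,60],[0,0,0,0,0,0,70],[0,0,0,0,0,0,70],[0,0,0,0,0,0,70],[0,0,0,0,0,0,70]],
])

```text
time: 12.28
position: [0.5895, 0.1151, 0.2269]
tool_rot: [0.134, 1.566, -0.137]
ft_force: [0.8, -0.0, 0.7]
grip_width: 0.793
```

```bash
python3 - <<'E'
from h import *
im=vision.get_image("wrist"); s=vision.get_image("scene")
cv2.imwrite("pics/w4.png",np.hstack([cv2.resize(im[:360,80:560,::-1],(400,300)),cv2.resize(s[200:350,290:490,::-1],(400,300),interpolation=cv2.INTER_CUBIC)]))
E
python3 go.py .5894 .1152 .34 -10
```

```text
t 12.375 pos [0.5895 0.1151 0.2269] F [ 0.189  -0.2235 -0.6783] g 69.91566066779421
[0.5894, 0.1152, 0.34, -10.0] [0.1 0.1 0.1] [-113.1   -0.1   -0. ]
```

View pics/w4.png

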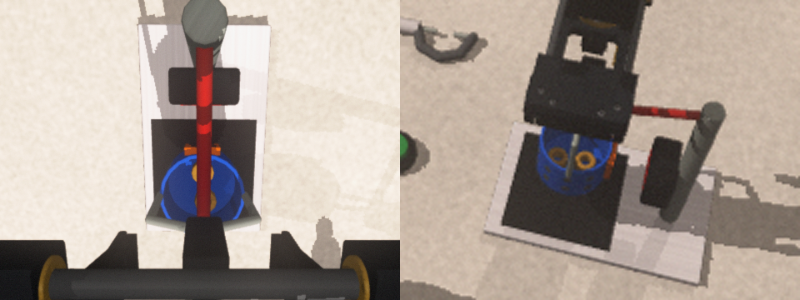

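Call:
servo_tool([
  [[0,0,0,-15,0,0,70],[0,0,0,-40,0,0,70],[0,0,0,-70,0,0,70],[0,0,0,-100,0,0,70],[0,0,0,-120,0,0,70]],
])

```text
time: 13.0
position: [0.5899, 0.1152, 0.3499]
tool_rot: [0.135, 1.563, -0.136]
ft_force: [-0.7, -0.3, -0.4]
grip_width: 0.805
```

```bash
python3 go.py .5595 -.0635 .345 -10 .5595 -.0635 .12 -10
```

```text
t 13.0 pos [0.5899 0.1152 0.3499] F [-0.6828 -0.2931 -0.3695] g 70.0208762778465
[0.5595, -0.0635, 0.345, -10.0] [ 0.1  0.2 -0. ] [   4.9 -181.3    0.7]
[0.5595, -0.0635, 0.12, -10.0] [ 0.1  0.2 -0. ] [ 229.9 -181.3   -0.1]
```

Call:
servo_tool([
  [[0,0,0,0,-20,0,40],[0,0,0,2,-60,0,0],[0,0,0,5,-110,0,0],[0,0,0,5,-160,0,0],[0,0,0,5,-181,0,0]],
], newtons=20)

```text
time: 13.62
position: [0.5566, -0.0684, 0.3419]
tool_rot: [0.139, 1.566, -0.142]
ft_force: [0.2, -0.4, 0.8]
grip_width: 0.323
```

Call:
servo_tool([
  [[0,0,0,40,0,0,0],[0,0,0,90,0,0,0],[0,0,0,140,0,0,0],[0,0,0,180,0,0,0],[0,0,0,190,0,0,0]],
])

```text
time: 14.25
position: [0.5562, -0.063, 0.1492]
tool_rot: [0.134, 1.571, -0.137]
ft_force: [0.5, -0.3, -0.3]
grip_width: 0.005
```

Call:
servo_tool([
  [[0,0,0,0,0,0,0],[0,0,0,0,0,0,0],[0,0,0,0,0,0,0]],
])

```text
time: 14.62
position: [0.5595, -0.0633, 0.1538]
tool_rot: [0.135, 1.563, -0.136]
ft_force: [-0.5, -0.0, 0.2]
grip_width: 0.001
```

```bash
python3 - <<'E'
from h import *
im=vision.get_image("wrist"); s=vision.get_image("scene")
cv2.imwrite("pics/w5.png",np.hstack([cv2.resize(im[:,:,::-1],(400,300)),cv2.resize(s[200:350,250:450,::-1],(400,300),interpolation=cv2.INTER_CUBIC)]))
p=ctrl.get_state()["position"]; print(proj(cam("wrist"),[[p[0],p[1],p[2]-.019],[.5595,-.0635,.018]]), proj(cam("wrist"),p+[0,0,-.019])*.625)
E
python3 go.py .5595 -.0635 .06 -10
```

```text
[[327.2306 299.2796]
 [326.2649 231.2126]] [[204.5191 187.0498]]
t 14.725 pos [ 0.5591 -0.0633  0.1532] F [0.2161 1.457  0.4293] g 0.37920831737770383
[0.5595, -0.0635, 0.06, -10.0] [0.1 0.2 0. ] [93.2 -0.1  0.2]
```

View pics/w5.png

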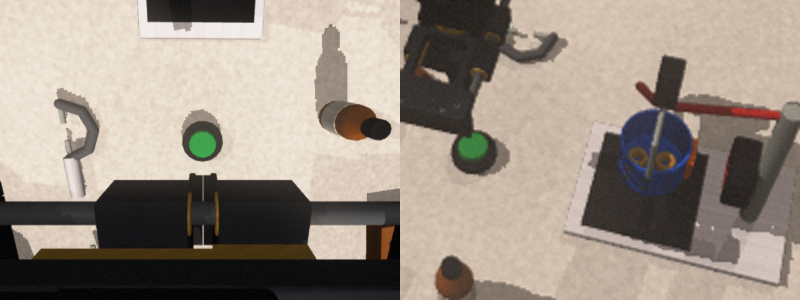

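Call:
servo_tool([
  [[0,0,0,30,0,-1.5,0],[0,0,0,65,0,-1.5,0],[0,0,0,95,0,-1.5,0],[0,0,0,105,0,-1.5,0],[0,0,0,105,0,-1.5,0]],
])

```text
time: 15.35
position: [0.5572, -0.0632, 0.0473]
tool_rot: [0.134, 1.566, -0.137]
ft_force: [0.2, -0.3, -0.1]
grip_width: 0.003
```

Call:
servo_tool([
  [[0,0,0,2,0,0,0],[0,0,0,4,0,0,0],[0,0,0,4,0,0,0]],
])

```text
time: 15.72
position: [0.5574, -0.0632, 0.0436]
tool_rot: [0.134, 1.565, -0.136]
ft_force: [-0.3, -0.0, 0.5]
grip_width: 0.003
```

Call:
servo_tool([
  [[0,0,0,2,0,0,0],[0,0,0,4,0,0,0],[0,0,0,4,0,0,0]],
])

```text
time: 16.1
position: [0.5574, -0.0632, 0.0393]
tool_rot: [0.134, 1.565, -0.136]
ft_force: [-0.3, 0.1, 2.6]
grip_width: 0.003
```

Call:
servo_tool([
  [[0,0,0,2,0,0,0],[0,0,0,4,0,0,0],[0,0,0,4,0,0,0]],
])

```text
time: 16.48
position: [0.5574, -0.0632, 0.0353]
tool_rot: [0.134, 1.565, -0.136]
ft_force: [0.3, 0.1, 5.3]
grip_width: 0.005
```

Call:
servo_tool([
  [[0,0,0,1,0,0,0],[0,0,0,1,0,0,0],[0,0,0,1,0,0,0],[0,0,0,1,0,0,0]],
])

```text
time: 16.98
position: [0.5574, -0.0632, 0.0351]
tool_rot: [0.135, 1.565, -0.136]
ft_force: [-1.8, 0.5, 9.8]
grip_width: 0.006
```

The button is bottomed: position stopped while the force rose to 9.8 N. Retracting.

Call:
servo_tool([
  [[0,0,0,0.5,0,0,0],[0,0,0,0.5,0,0,0],[0,0,0,-30,0,0,0],[0,0,0,-80,0,0,0],[0,0,0,-140,0,0,0]],
])

```text
time: 17.6
position: [0.5556, -0.0629, 0.174]
tool_rot: [0.134, 1.569, -0.137]
ft_force: [0.5, -0.0, 0.5]
grip_width: 0.004
```

Call:
servo_tool([
  [[0,0,0,-50,-40,0,0],[0,0,0,-100,-80,0,0],[0,0,0,-100,-100,0,0],[0,0,0,-100,-100,0,0],[0,0,0,-100,-100,0,0]],
])

```text
time: 18.23
position: [0.5395, -0.1596, 0.2729]
tool_rot: [0.134, 1.568, -0.135]
ft_force: [0.5, 0.6, -1.1]
grip_width: 0.005
```

Run:
```python
from h import *
t=vision.get_image("top"); s=vision.get_image("scene")
cv2.imwrite("pics/end.png",np.hstack([cv2.resize(t[130:430,150:550,::-1],(400,300)),cv2.resize(s[190:370,240:480,::-1],(400,300),interpolation=cv2.INTER_CUBIC)]))
s=ctrl.get_state(); print(s["time"],s["position"],s["ft_force"],s["qd"])
```

```text
18.325 [ 0.5397 -0.1593  0.273 ] [ 0.5827 -0.2969 -0.392 ] [-0.0001 -0.0005  0.0041 -0.0054  0.0039 -0.0003  0.0029]
```

View pics/end.png

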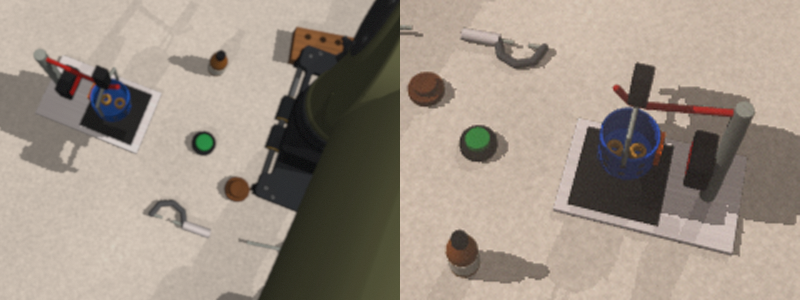

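```bash
python3 -c "
from bench import close_job
print(close_job())"
```

```text
the job is handed in; nothing more can be done
None
```

The basket hangs by its bail in the bend of the hook, with the tag facing the reader and both bushings in it. I let go, backed off, and then pressed the green button in the black housing. The job was handed in at about 18.3 s.

- **Hanging:** between the picture before the press and the last one, the knob moved about 1 pixel, which is within my reading error. The micrometer, oil bottle and brown lookalike look undisturbed. Only part of the screwdriver showed in the last picture, because the arm hid the rest.
- **Button:** the fingers stopped moving down at TCP height 0.035 m while the force rose to 9.8 N, against the 5 N it needs. I could not read the button's travel directly.
- **Forces:** the largest wrist reading at the end of any move was about 10 N, and the gripper touched nothing at the end.
- **Disagreement:** two estimates of the stand's heading differed by about 1° (80.6° and 79.5°). I used 80°, so the tag's facing could be off by about that much.

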